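# Load wheel hubs into the tray in reverse order and chock the row

### The job

Move the four hub shells from the stock rack to the blue tray, one in each marked bay and lying across the tray, in the reverse of their order on the rack: the hub that is rightmost on the rack (left and right as the robot sees them) goes beside the end stop at the tray's left, and so on, until the leftmost one lies in the bay at the open right end, where the wheel builder takes it first. When all four lie there, stand the green chock on the tray at the open end, parallel to the hubs and up against the last one, so that the row cannot roll apart.

Things in the scene. Friction and masses are not known exactly. Their poses are not given: they have to be found in the camera images.
- hub_red_center (a point): Centre of the red hub shell, loose, 0.1 to 0.17 kg, lying on its side: two 46 mm flanges (outer faces 48 mm apart) on a 28 mm barrel, dark steel end caps 24 mm across; 56 mm long over the caps. x: the hub's axis. Its centre is 23 mm above what it lies on. Gripped across the end caps (56 mm), the fingers stay clear of its neighbours.
- hub_blue_center (a point): Centre of the deep blue hub shell, loose, 0.1 to 0.17 kg, lying on its side: two 46 mm flanges (outer faces 48 mm apart) on a 28 mm barrel, dark steel end caps 24 mm across; 56 mm long over the caps. x: the hub's axis. Its centre is 23 mm above what it lies on. Gripped across the end caps (56 mm), the fingers stay clear of its neighbours.
- hub_gold_center (a point): Centre of the golden yellow hub shell, loose, 0.1 to 0.17 kg, lying on its side: two 46 mm flanges (outer faces 48 mm apart) on a 28 mm barrel, dark steel end caps 24 mm across; 56 mm long over the caps. x: the hub's axis. Its centre is 23 mm above what it lies on. Gripped across the end caps (56 mm), the fingers stay clear of its neighbours.
- hub_silver_center (a point): Centre of the bright silver hub shell, loose, 0.1 to 0.17 kg, lying on its side: two 46 mm flanges (outer faces 48 mm apart) on a 28 mm barrel, dark steel end caps 24 mm across; 56 mm long over the caps. x: the hub's axis. Its centre is 23 mm above what it lies on. Gripped across the end caps (56 mm), the fingers stay clear of its neighbours.
- saddle_red: Fixed white saddle of the stock rack on which the red hub lies at the start; 56 mm (x, along the hub) by 50 mm (y), two ridges 10 mm high along its y edges, floor 4 mm thick. Origin: centre of its underside, on a dark board 90 x 236 mm, 12 mm thick. The saddles stand 56 mm apart in a row along y; y points left as the robot sees it (yaw up to 0.2 rad).
- saddle_blue: Fixed white saddle of the stock rack on which the deep blue hub lies at the start; 56 mm (x, along the hub) by 50 mm (y), two ridges 10 mm high along its y edges, floor 4 mm thick. Origin: centre of its underside, on a dark board 90 x 236 mm, 12 mm thick. The saddles stand 56 mm apart in a row along y; y points left as the robot sees it (yaw up to 0.2 rad).
- saddle_gold: Fixed white saddle of the stock rack on which the golden yellow hub lies at the start; 56 mm (x, along the hub) by 50 mm (y), two ridges 10 mm high along its y edges, floor 4 mm thick. Origin: centre of its underside, on a dark board 90 x 236 mm, 12 mm thick. The saddles stand 56 mm apart in a row along y; y points left as the robot sees it (yaw up to 0.2 rad).
- saddle_silver: Fixed white saddle of the stock rack on which the bright silver hub lies at the start; 56 mm (x, along the hub) by 50 mm (y), two ridges 10 mm high along its y edges, floor 4 mm thick. Origin: centre of its underside, on a dark board 90 x 236 mm, 12 mm thick. The saddles stand 56 mm apart in a row along y; y points left as the robot sees it (yaw up to 0.2 rad).
- tray: Fixed blue tray, 100 (x) by 264 mm (y), flat black floor 12 mm above its origin (centre of underside). y points left as the robot sees it (yaw up to 0.2 rad). Left end: stop 42 mm high, inner face y = +120 mm. Right end open. White lines mark 4 bays, centres x = 0, y = +95, +45, -5, -55 mm; hubs lie with their axis along x. The chock's place is right of the last line (y = -80).
- chock_center (a point): Centre (half-way up) of the loose green chock, 0.12 kg, on the bench beyond the racks: flat-topped wedge, 60 mm along x, foot 54 mm along y, 40 mm high; its y sides slope in at 60 degrees from level, its x ends are upright with a black mark: grip across these (60 mm). Its x starts roughly along the robot's left-right. Touching a parallel hub, its centre is 40 mm from the hub's axis.

How it is judged:
By the outcome, as a careful person would: the job done as asked, in the order asked, and still so for the second after the job is handed in, with the robot touching nothing.
It also fails if it takes over 112 s, if anything falls off the work surface, if the arm or the gripper's body presses on something with over 40 N, if the wrist force passes 120 N, or if a joint passes its speed limit or range.

### The arm

A 6-joint arm with a two-finger parallel gripper is mounted at the origin on the work surface. World frame = base frame: x ahead of the robot, y to its left, z up, the work surface at z = 0. Lengths are in m, angles in rad, forces in N, time in s.
With the tool pointing down it reaches from about 0.3 to 0.75 m from the base axis. Payload 8.5 kg.
Tool frame: the origin (TCP) lies midway between the tips of the shut fingers; the grasp point (between the pads) lies robot.hold_point_z behind it (robot.hold_point_z is the distance from the TCP to the grasp point, in m); z points along the fingers, y is the line along which they close (so a half turn about z gives the same grasp; the last joint's range is limited). The gripper opens to 85 mm and grips with 20 to 120 N. Pads are 22 mm wide; open, the fingers measure 114 mm over their backs; the gripper's body (76 mm by 85 mm) begins 54 mm behind the grasp point. The pads swing forward as they close: fully open they stand 13 mm farther back than shut.
Start: joints at [1.086, 0.381, 1.297, -0, 1.464, -0.215], TCP at [0.147, 0.53, 0.231] pointing down, gripper open.
Joint ranges: [-3.11, 3.11], [-0.89, 2.33], [0.22, 2.48], [-1.42, 4.56], [0.17, 2.85], [-2.88, 2.88]. Speed limits (rad/s): [2.39, 2.39, 3.14, 3.14, 3.14, 3.14].

### API

Orientations are given as a unit quaternion [x, y, z, w].
In Python, from rig import robot gives the robot as it stands.
- The arm moves only by the tool apply_moves, never from a script. Its argument "increments" is text: rows parted by semicolons, each of 5 numbers parted by spaces: the shift along the tool's x, y, z in m, then the turn about the tool's z in rad, then the opening, from -1 (shut) to 1 (fully open). In form: x y z twist claw; .... A call has 1 to 5 rows; each row shifts and turns the commanded pose from where the row before left it, along the tool's axes as they then stand; what a row does not reach is not made up. A row lasts 1/10 s, in which the tool goes at most 50 mm and 8.59 degrees, less where a joint would pass 70% of its speed; a pose out of reach is approached as far as the arm can. A call is refused whole if a number of a shift passes 0.05 or a number of a turn 0.15, either way. A call with a gripper value outside its range is refused whole. The fingers move at their own pace and stop on an object; the grip force is fixed at half the most. Time passes only in rows, so rows that do not move let the fingers close. It gives the time, the measured TCP pose, the force, the opening and the grip force at its end, in the units of the state.
- robot.get_state(): the state, without advancing time (a new reading comes with each control period).
- robot.read_camera(name): name is "scene" or "top" or "wrist"; returns a dict with "image" (480x640x3 uint8, red, green, blue), "K" (3x3 intrinsics, pixels), "R" (3x3) and "t" (3): a world point X has camera coordinates R X + t; the wrist camera has in their place "T_tool_cam" (4x4, takes a point from camera to tool coordinates, whose origin is the TCP and whose axes are the flange's). Camera axes: x right, y down, z forward; pixel columns grow to the right and rows downward; lengths in m; the calibration is good to about 2 mm. A picture is of the moment at which its call begins: read the wrist's pose just before it. There is no depth.
- robot.hand_in(): hands the job in; it is judged then, once.
The state is a dict: "clock": time; "joints": joint angles; "dq": joint speeds; "tau": joint torques, N m; "tcp_pos": TCP position; "eef_rot": TCP orientation; "force": force on the tool from outside, world axes, zero at the start; "moment": the same for the moment, N m; "width": opening from 0.0 (shut) to 1.0 (fully open); "grip_force": force on a finger pad.
Only numpy, scipy, OpenCV 4.12 (cv2) and the standard library are available. Lean on these libraries where they do the work, as an engineer would, in place of code of your own. Each camera call takes 0.05 s, during which the arm holds its last target. There are 200 camera calls.

## Working session

There is one attempt and no reset: what is moved stays moved. The work goes in short steps, Python scripts to look and compute and a tool call to move; the robot and the scene stay as the last step left them, time stands still between calls to the robot, and variables do not carry over. Pictures are saved under pics/ and viewed, at most 18 in all, crops included, and the job is handed in when it is done.

Besides the shell and the picture viewer there is one more tool, called after "Request:" by a JSON object that holds its "api" and its "payload", one argument or row to a line. apply_moves: Moves the arm, as the interface text tells. Its arguments: {"type":"object","properties":{"increments":{"type":"string"}},"required":["increments"]}

```bash
ls; mkdir -p pics; python3 - <<'E'
from rig import robot
import cv2
s=robot.get_state();print({k:s[k] for k in('clock','tcp_pos','eef_rot','width','joints')},robot.hold_point_z)
for n in('top','scene'):
    c=robot.read_camera(n);cv2.imwrite(f'pics/{n}0.png',c['image'][:,:,::-1]);print(n,c['K'],c['R'],c['t'])
c=robot.read_camera('wrist');print(c['K'],c['T_tool_cam'])
E
```

```text
pics
{'clock': 0.0, 'tcp_pos': array([0.14646205, 0.52982521, 0.23071019]), 'eef_rot': array([ 1.34491447e-01,  9.90914472e-01, -7.05415161e-04, -2.49469090e-04]), 'width': 1.0022954785928997, 'joints': array([ 1.08568758e+00,  3.81194754e-01,  1.29826748e+00, -1.54825048e-05,
        1.46362680e+00, -2.15306551e-01])} 0.0187
top [[484.7011798    0.         321.20423924]
 [  0.         484.7011798  241.36904295]
 [  0.           0.           1.        ]] [[ 1.07740773e-02 -9.99941596e-01 -8.50931731e-04]
 [-9.99023934e-01 -1.07277255e-02 -4.28496736e-02]
 [ 4.28380424e-02  1.31176686e-03 -9.99081169e-01]] [0.00120486 0.55971315 0.79503141]
scene [[440.68167649   0.         322.83603824]
 [  0.         440.68167649 244.55846769]
 [  0.           0.           1.        ]] [[-0.37570214  0.92664384 -0.01338273]
 [ 0.66782091  0.26069524 -0.69717517]
 [-0.64254426 -0.27086748 -0.71677589]] [ 0.2338622  -0.34127851  1.07290387]
[[356.79500388   0.         320.20794351]
 [  0.         356.79500388 239.44037684]
 [  0.           0.           1.        ]] [[ 2.66923812e-04 -9.59300755e-01 -2.82386243e-01  7.17138314e-02]
 [ 9.99999822e-01  1.05513003e-04  5.86802883e-04 -1.24431685e-03]
 [-5.33125029e-04 -2.82386349e-01  9.59300613e-01 -1.42777671e-01]
 [ 0.00000000e+00  0.00000000e+00  0.00000000e+00  1.00000000e+00]]
```

View pics/top0.png

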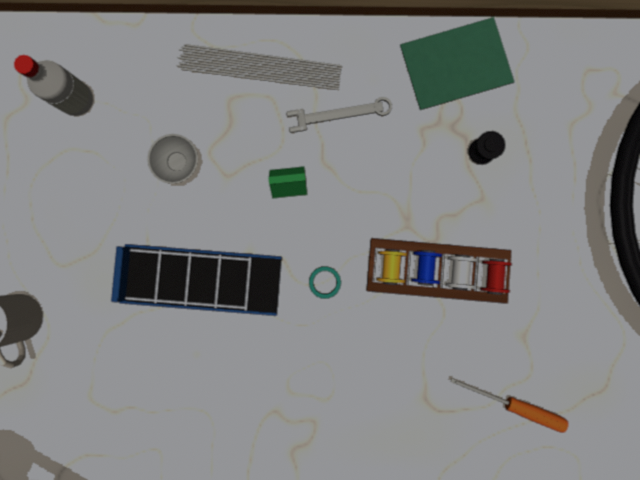

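View pics/scene0.png

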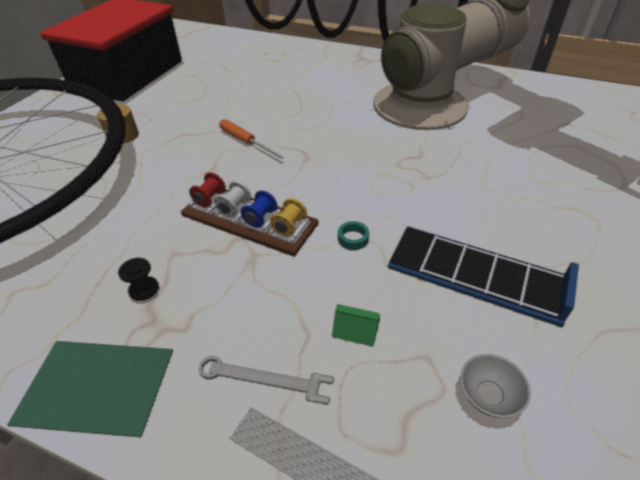

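```bash
python3 - <<'E'
import cv2,numpy as np
i=cv2.imread('pics/top0.png')
f=lambda x,y,w,h,k:cv2.resize(i[y:y+h,x:x+w],None,fx=k,fy=k,interpolation=cv2.INTER_CUBIC)
a=f(360,230,160,75,5);b=f(105,235,160,45,5)
cv2.imwrite('pics/a.png',np.vstack([f(360,230,160,80,5)]))
b=f(105,238,190,82,4);c=f(260,160,60,45,5)
z=np.zeros((560,760,3),np.uint8);z[:328,:760]=b;z[330:555,:300]=c
cv2.imwrite('pics/b.png',z)
E
```

```text
(no output)
```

View pics/a.png

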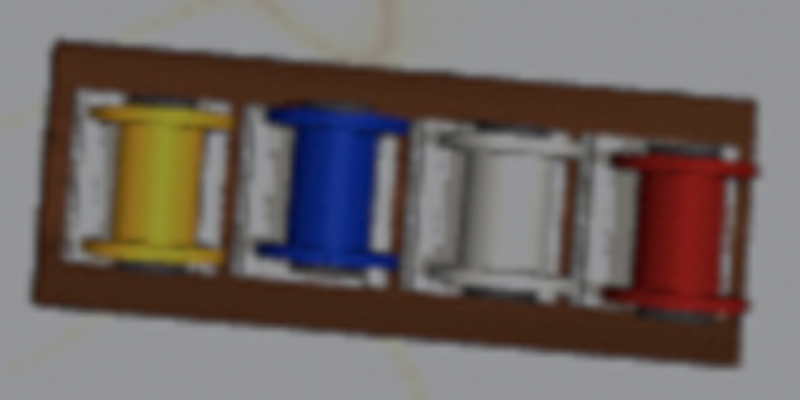

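View pics/b.png

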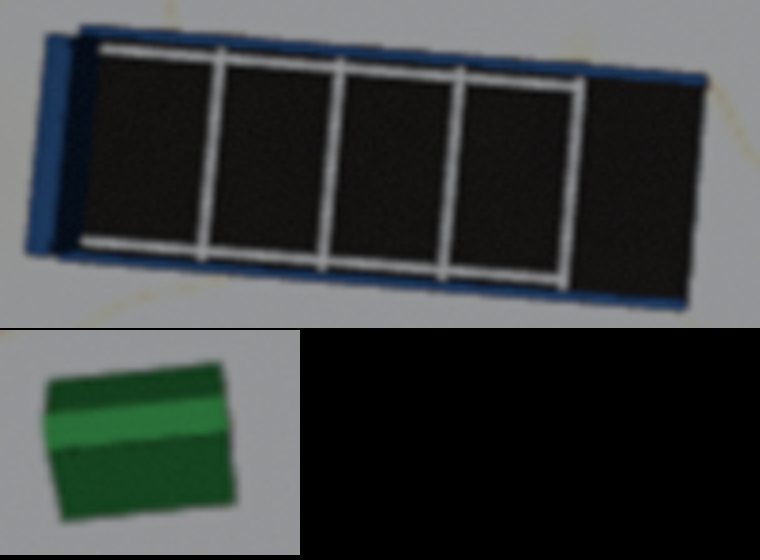

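```bash
cat > h.py <<'E'
from rig import robot
import numpy as np, cv2
from scipy.spatial.transform import Rotation as Ro
def unproj(K,R,t,uv,z):
    d=np.c_[np.atleast_2d(uv),np.ones(len(np.atleast_2d(uv)))]@np.linalg.inv(K).T@R
    C=-R.T@t
    return C+d*((z-C[2])/d[:,2])[:,None]
def rigid(P,Q):  # 2D rigid fit P->Q : yaw, origin, residual
    P,Q=np.array(P,float),np.array(Q)[:,:2];p,q=P.mean(0),Q.mean(0);a,b=P-p,Q-q
    th=np.arctan2((a[:,0]*b[:,1]-a[:,1]*b[:,0]).sum(),(a*b).sum())
    M=np.array([[np.cos(th),-np.sin(th)],[np.sin(th),np.cos(th)]])
    return th,q-M@p,np.abs(b-a@M.T).max()
E
python3 - <<'E'
from h import *
np.set_printoptions(precision=4,suppress=True)
c=robot.read_camera('top');a=(c['K'],c['R'],c['t'])
A=lambda l:np.array(l)/5+[360,230]-.4
B=lambda l:np.array(l)/4+[105,238]-.4
C=lambda l:(np.array(l)-[0,330])/5+[260,160]-.4
print('board',rigid([(45,118),(45,-118),(-45,-118),(-45,118)],1e3*unproj(*a,A([(57,42),(753,102),(738,365),(35,302)]),.012)))
print('hubs',unproj(*a,A([(157,183),(330,187),(510,211),(680,233)]),.039))
L=[(580,80),(564,288),(461,70),(442,278),(340,60),(322,268),(220,50),(202,260)]
w=1e3*unproj(*a,B(L),.012);h=np.linalg.norm(w[0::2]-w[1::2],axis=1).mean()/2
print('tray',h,rigid([(s*h,y) for y in(-80,-30,20,70) for s in(1,-1)],w))
t=unproj(*a,C([(45,413),(222,397),(228,430),(50,450)]),.04);f=unproj(*a,C([(63,520),(236,503),(50,380),(220,363)]),0)
print('chock',t,t.mean(0),f,f.mean(0))
print(Ro.from_quat(robot.get_state()['eef_rot']).as_matrix())
E
```

```text
board (np.float64(-0.0760397690943099), array([ 514.0395, -188.3852]), np.float64(2.217583249177679))
hubs [[ 0.5198 -0.1053  0.039 ]
 [ 0.5191 -0.1608  0.039 ]
 [ 0.5121 -0.2186  0.039 ]
 [ 0.5056 -0.2731  0.039 ]]
tray 43.26972009891567 (np.float64(-0.06732466189310216), array([493.9628, 208.6278]), np.float64(0.5780261450231023))
chock [[0.663  0.0934 0.04  ]
 [0.6688 0.0362 0.04  ]
 [0.6581 0.0341 0.04  ]
 [0.651  0.0916 0.04  ]] [0.6602 0.0638 0.04  ] [[0.6336 0.0912 0.    ]
 [0.64   0.0325 0.    ]
 [0.6814 0.0963 0.    ]
 [0.6878 0.0386 0.    ]] [0.6607 0.0646 0.    ]
[[-0.9638  0.2665 -0.0004]
 [ 0.2665  0.9638 -0.0008]
 [ 0.0002 -0.0009 -1.    ]]
```

Request:
{"api": "apply_moves", "payload": {
  "increments": "0 0 0 0.138 1; 0 0 0 0.138 1; 0 0 0 0.138 1; 0 0 0 0.138 1; 0 0 0 0.138 1"
}}

```text
clock: 0.7
tcp_pos: [0.1465, 0.53, 0.2311]
eef_rot: [0.464, 0.886, -0.0, -0.0]
force: [0.4, -0.3, -0.0]
width: 1.0
grip_force: 0.0
```

Request:
{"api": "apply_moves", "payload": {
  "increments": "0 0 0 0.138 1; 0 0 0 0.138 1; 0 0 0 0.138 1; 0 0 0 0.138 1; 0 0 0 0.135 1"
}}

```text
clock: 1.2
tcp_pos: [0.1465, 0.53, 0.2311]
eef_rot: [0.735, 0.678, -0.0, 0.0]
force: [0.1, 0.8, -0.6]
width: 1.001
grip_force: 0.0
```

Request:
{"api": "apply_moves", "payload": {
  "increments": "-0.0386 0.0212 0 0 1; -0.0386 0.0212 0 0 1; -0.0386 0.0212 0 0 1; -0.0386 0.0212 0 0 1; -0.0386 0.0212 0 0 1"
}}

```text
clock: 1.7
tcp_pos: [0.2378, 0.328, 0.2313]
eef_rot: [0.733, 0.68, 0.0, 0.0]
force: [0.5, 0.1, 0.1]
width: 1.005
grip_force: 0.0
```

Request:
{"api": "apply_moves", "payload": {
  "increments": "-0.0386 0.0212 0 0 1; -0.0386 0.0212 0 0 1; -0.0386 0.0212 0 0 1; -0.0386 0.0212 0 0 1; -0.0386 0.0212 0 0 1"
}}

```text
clock: 2.2
tcp_pos: [0.3289, 0.1274, 0.2315]
eef_rot: [0.733, 0.68, 0.0, 0.0]
force: [0.6, 0.9, 0.8]
width: 1.0
grip_force: 0.0
```

Request:
{"api": "apply_moves", "payload": {
  "increments": "-0.0386 0.0212 0.01 0 1; -0.0386 0.0212 0.01 0 1; -0.0386 0.0212 0.01 0 1; -0.0386 0.0212 0.01 0 1; -0.0386 0.0212 0.01 0 1"
}}

```text
clock: 2.7
tcp_pos: [0.4201, -0.0733, 0.1809]
eef_rot: [0.734, 0.68, 0.0, 0.0]
force: [1.4, -0.1, 0.3]
width: 1.005
grip_force: 0.0
```

Request:
{"api": "apply_moves", "payload": {
  "increments": "-0.0386 0.0212 0.01 0 1; -0.0386 0.0212 0.01 0 1; -0.0386 0.0212 0.01 0 1; -0.0386 0.0212 0.01 0 1; -0.0386 0.0212 0.01 0 1"
}}

```text
clock: 3.2
tcp_pos: [0.5112, -0.2736, 0.1306]
eef_rot: [0.734, 0.68, -0.0, -0.0]
force: [-0.8, 0.6, -0.1]
width: 0.997
grip_force: 0.0
```

```bash
cat >> h.py <<'E'
def pose():
    s=robot.get_state();M=Ro.from_quat(s['eef_rot']).as_matrix()
    return np.array(s['tcp_pos']),M
def to(x,y,z,hd):  # shift in tool axes and twist to target, from the measured pose
    p,M=pose();c=np.arctan2(M[1,1],M[0,1])
    print('tcp',p.round(4),'heading',c.round(4),'shift',(M.T@(np.array([x,y,z])-p)).round(4),'twist',round(c-hd,4))
def wrist(name):
    p,M=pose();c=robot.read_camera('wrist');cv2.imwrite(f'pics/{name}.png',c['image'][:,:,::-1])
    T=c['T_tool_cam'];Rwc=M@T[:3,:3];tw=M@T[:3,3]+p
    np.savez(f'pics/{name}.npz',K=c['K'],R=Rwc.T,t=-Rwc.T@tw)
def wpix(name,uv,z):
    d=np.load(f'pics/{name}.npz');return unproj(d['K'],d['R'],d['t'],uv,z)
E
python3 - <<'E'
from h import *
wrist('w1');to(.507,-.273,.021,-.076)
E
```

```text
tcp [ 0.5127 -0.2791  0.1286] heading -0.0793 shift [ 0.0058 -0.0061  0.1076] twist -0.0033
```

View pics/w1.png

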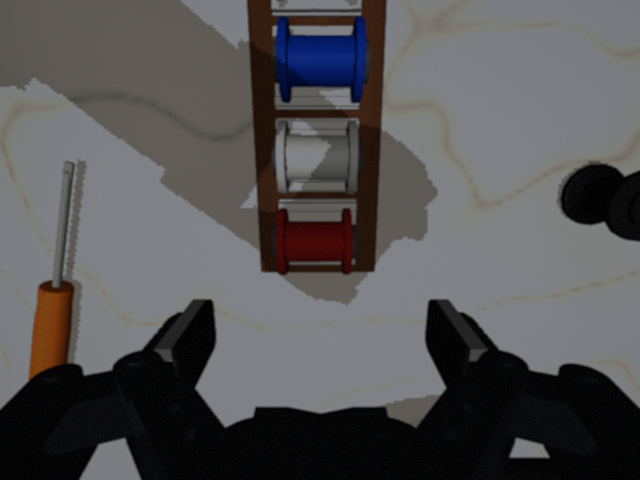

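```bash
python3 - <<'E'
from h import *
print(wpix('w1',[(315,241),(317,157),(320,59)],.039).round(4),wpix('w1',[(262,271),(376,271)],.012).round(4))
E
```

```text
[[ 0.5075 -0.2728  0.039 ]
 [ 0.5133 -0.2168  0.039 ]
 [ 0.5196 -0.1601  0.039 ]] [[ 0.4631 -0.3021  0.012 ]
 [ 0.5522 -0.3088  0.012 ]]
```

Request:
{"api": "apply_moves", "payload": {
  "increments": "0.006 -0.0057 0.03 0 1; 0 0 0.03 0 1; 0 0 0.03 0 1; 0 0 0.0175 0 1; 0 0 0 0 1"
}}

```text
clock: 3.75
tcp_pos: [0.5044, -0.2646, 0.0215]
eef_rot: [0.733, 0.68, -0.0, -0.002]
force: [-0.8, -1.1, 0.1]
width: 1.004
grip_force: 0.0
```

Request:
{"api": "apply_moves", "payload": {
  "increments": "0 0 0 0 -1; 0 0 0 0 -1; 0 0 0 0 -1; 0 0 0 0 -1; 0 0 0 0 -1"
}}

```text
clock: 4.25
tcp_pos: [0.5061, -0.266, 0.0255]
eef_rot: [0.733, 0.68, 0.0, 0.001]
force: [-1.8, 0.3, 7.1]
width: 0.637
grip_force: 62.6
```

Request:
{"api": "apply_moves", "payload": {
  "increments": "0 0 0 0 0.9; 0 0 0 0 0.9; -0.0065 0 0 0 0.9; 0 0 0 0 0.9; 0 0 0 0 0.9"
}}

```text
clock: 4.75
tcp_pos: [0.505, -0.2722, 0.0238]
eef_rot: [0.734, 0.68, 0.0, -0.0]
force: [-0.5, 0.1, -0.3]
width: 0.951
grip_force: 0.0
```

```bash
python3 - <<'E'
from h import *
to(.5075,-.2728,.021,-.076)
wrist('w2')
E
```

```text
tcp [ 0.505  -0.2722  0.0238] heading -0.0764 shift [-0.0004  0.0026  0.0028] twist -0.0004
```

View pics/w2.png

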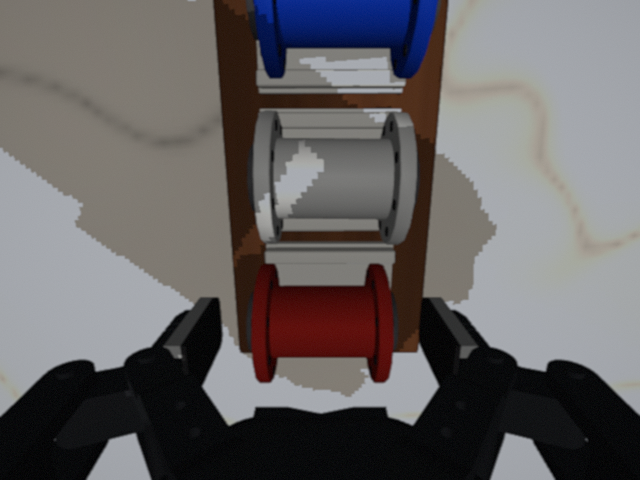

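Request:
{"api": "apply_moves", "payload": {
  "increments": "0 0.002 0.002 0 -1; 0 0 0 0 -1; 0 0 0 0 -1; 0 0 0 0 -1; 0 0 0 0 -1"
}}

```text
clock: 5.3
tcp_pos: [0.5072, -0.2721, 0.0219]
eef_rot: [0.733, 0.68, 0.0, 0.0]
force: [1.7, -0.7, 1.9]
width: 0.641
grip_force: 63.6
```

Request:
{"api": "apply_moves", "payload": {
  "increments": "0 0 -0.015 0 -1; 0 0 -0.03 0 -1; 0 0 -0.04 0 -1; 0 0 -0.03 0 -1; 0 0 0 0 -1"
}}

```text
clock: 5.8
tcp_pos: [0.5081, -0.273, 0.1407]
eef_rot: [0.733, 0.68, 0.0, 0.003]
force: [-1.0, -0.8, -2.5]
width: 0.643
grip_force: 63.9
```

```bash
python3 - <<'E'
from h import *
wrist('w3')
to(.5004,.3034,.13,-.067)
E
```

```text
tcp [ 0.5073 -0.2723  0.1381] heading -0.0759 shift [ 0.5736 -0.0505  0.007 ] twist -0.0089
```

View pics/w3.png

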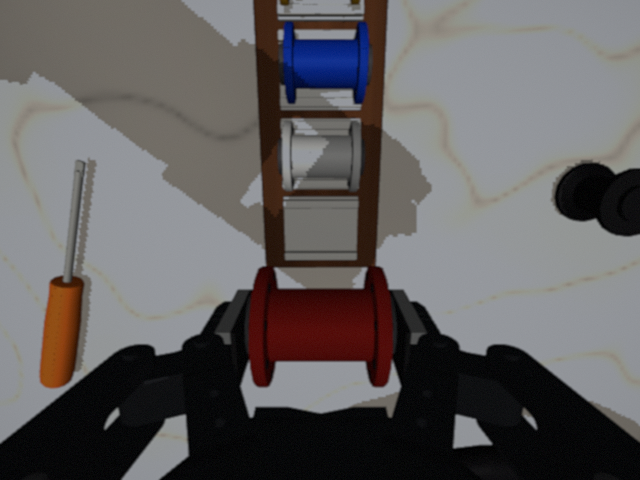

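```bash
python3 - <<'E'
from h import *
print(wpix('w3',[(320,326)],.1381+.0171)-np.array([.5073,-.2723,.1381]))
E
```

```text
[[ 0.00027121 -0.0041323   0.0171    ]]
```

Request:
{"api": "apply_moves", "payload": {
  "increments": "0.044 -0.004 0 -0.009 -1; 0.044 -0.004 0 0 -1; 0.044 -0.004 0 0 -1; 0.044 -0.004 0 0 -1; 0.044 -0.004 0 0 -1"
}}

```text
clock: 6.35
tcp_pos: [0.5009, -0.0493, 0.1352]
eef_rot: [0.731, 0.683, -0.001, -0.002]
force: [1.9, -0.4, -1.3]
width: 0.643
grip_force: 63.8
```

Request:
{"api": "apply_moves", "payload": {
  "increments": "0.044 -0.004 0 0 -1; 0.044 -0.004 0 0 -1; 0.044 -0.004 0 0 -1; 0.044 -0.004 0 0 -1; 0.044 -0.004 0 0 -1"
}}

```text
clock: 6.85
tcp_pos: [0.4957, 0.1712, 0.1351]
eef_rot: [0.73, 0.683, -0.001, -0.001]
force: [1.2, -0.9, -1.6]
width: 0.644
grip_force: 63.8
```

Request:
{"api": "apply_moves", "payload": {
  "increments": "0.044 -0.004 0.01 0 -1; 0.044 -0.004 0.01 0 -1; 0.044 -0.004 0.01 0 -1; 0 0 0 0 -1; 0 0 0 0 -1"
}}

```text
clock: 7.35
tcp_pos: [0.4927, 0.3023, 0.1048]
eef_rot: [0.73, 0.684, -0.002, -0.001]
force: [-0.7, 0.8, -2.6]
width: 0.637
grip_force: 63.8
```

```bash
python3 - <<'E'
from h import *
to(.5004,.3034,.018,-.067)
E
```

```text
tcp [0.4927 0.3023 0.1048] heading -0.0652 shift [0.0017 0.008  0.0868] twist 0.0018
```

Request:
{"api": "apply_moves", "payload": {
  "increments": "0.0025 0.008 0.03 0.002 -1; 0 0 0.03 0 -1; 0 0 0.018 0 -1; 0 0 0 0 -1; 0 0 0 0 -1"
}}

```text
clock: 7.85
tcp_pos: [0.5023, 0.3031, 0.0291]
eef_rot: [0.732, 0.682, -0.0, -0.0]
force: [-0.0, 0.7, -0.7]
width: 0.647
grip_force: 63.8
```

```bash
python3 - <<'E'
from h import *
to(.5004,.3034,.018,-.067);wrist('w4')
E
```

```text
tcp [0.5023 0.3031 0.0291] heading -0.0704 shift [ 0.0002 -0.0019  0.0111] twist -0.0034
```

View pics/w4.png

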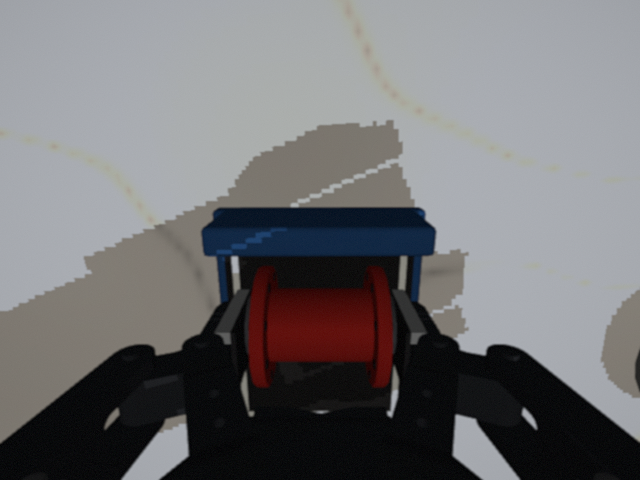

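```bash
python3 - <<'E'
from h import *
a=wpix('w4',[(203,255),(433,255)],.042);print(a)
print(wpix('w4',[(320,327)],.0462),wpix('w4',[(228,300),(408,300)],.012))
E
```

```text
[[0.45908814 0.33237034 0.042     ]
 [0.54726945 0.32618364 0.042     ]]
[[0.50193985 0.30064787 0.0462    ]] [[0.45644901 0.29885186 0.012     ]
 [0.54471844 0.29266096 0.012     ]]
```

Request:
{"api": "apply_moves", "payload": {
  "increments": "0.0025 -0.002 0.004 -0.003 -1; 0 0 0.0062 0 -1; 0 0 0 0 -1; 0 0 0 0 -1; 0 0 0 0 -1"
}}

```text
clock: 8.4
tcp_pos: [0.4999, 0.3065, 0.0186]
eef_rot: [0.73, 0.683, -0.0, -0.0]
force: [0.3, -3.3, -3.2]
width: 0.647
grip_force: 63.8
```

Request:
{"api": "apply_moves", "payload": {
  "increments": "0 0 0.0008 0 0.8; 0 0 0 0 0.9; 0 0 0 0 0.9; 0 0 0 0 0.9; 0 0 0 0 0.9"
}}

```text
clock: 8.9
tcp_pos: [0.5002, 0.3068, 0.0179]
eef_rot: [0.73, 0.683, 0.0, 0.0]
force: [-0.5, -0.5, -0.3]
width: 0.953
grip_force: 0.0
```

Request:
{"api": "apply_moves", "payload": {
  "increments": "0 0 -0.02 0 0.9; 0 0 -0.04 0 0.9; 0 0 -0.04 0 0.9; 0 0 -0.02 0 0.9; 0 0 0 0 0.9"
}}

```text
clock: 9.4
tcp_pos: [0.5013, 0.3072, 0.141]
eef_rot: [0.73, 0.683, 0.003, 0.001]
force: [0.4, -0.1, -1.2]
width: 0.953
grip_force: 0.0
```

```bash
python3 - <<'E'
from h import *
wrist('w5')
to(.5125,-.2148,.137,-.076)
E
```

```text
tcp [0.5005 0.3069 0.1388] heading -0.0659 shift [-0.5198  0.0464  0.0014] twist 0.0101
```

View pics/w5.png

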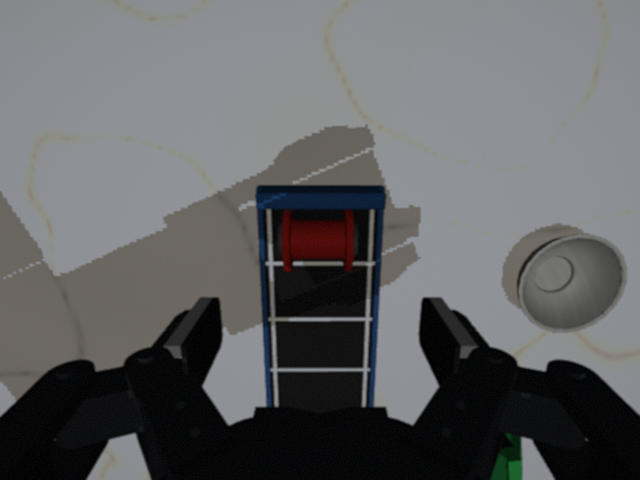

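```bash
python3 - <<'E'
from h import *
print(wpix('w5',[(318,240)],.035),wpix('w5',[(318,264),(320,319),(320,370)],.012),wpix('w5',[(320,208)],.042))
E
```

```text
[[0.50005104 0.30462753 0.035     ]] [[0.49823327 0.27769876 0.012     ]
 [0.4965861  0.228068   0.012     ]
 [0.4932669  0.17770682 0.012     ]] [[0.50310963 0.3294908  0.042     ]]
```

Request:
{"api": "apply_moves", "payload": {
  "increments": "-0.0435 0.0038 0 0.01 1; -0.0435 0.0038 0 0 1; -0.0435 0.0038 0 0 1; -0.0435 0.0038 0 0 1; -0.0435 0.0038 0 0 1"
}}

```text
clock: 9.95
tcp_pos: [0.5021, 0.0868, 0.1364]
eef_rot: [0.733, 0.68, -0.001, -0.001]
force: [0.8, 0.8, -0.1]
width: 1.002
grip_force: 0.0
```

Request:
{"api": "apply_moves", "payload": {
  "increments": "-0.0435 0.0038 0 0 1; -0.0435 0.0038 0 0 1; -0.0435 0.0038 0 0 1; -0.0435 0.0038 0 0 1; -0.0435 0.0038 0 0 1"
}}

```text
clock: 10.45
tcp_pos: [0.5046, -0.1314, 0.1363]
eef_rot: [0.734, 0.68, -0.0, -0.001]
force: [0.6, 0.2, -0.3]
width: 0.997
grip_force: 0.0
```

Request:
{"api": "apply_moves", "payload": {
  "increments": "-0.0435 0.0038 0.02 0 1; -0.0435 0.0038 0.02 0 1; 0 0 0 0 1; 0 0 0 0 1; 0 0 0 0 1"
}}

```text
clock: 10.95
tcp_pos: [0.5062, -0.2162, 0.0974]
eef_rot: [0.733, 0.68, -0.0, -0.001]
force: [-0.0, -0.3, 0.1]
width: 1.003
grip_force: 0.0
```

```bash
python3 - <<'E'
from h import *
to(.5125,-.2165,.022,-.076)
E
```

```text
tcp [ 0.5062 -0.2162  0.0974] heading -0.0753 shift [0.0001 0.0064 0.0754] twist 0.0007
```

Descend on silver, grip, lift.

Request:
{"api": "apply_moves", "payload": {
  "increments": "0 0.0064 0.03 0 1; 0 0 0.03 0 1; 0 0 0.0155 0 1; 0 0 0 0 1; 0 0 0 0 1"
}}

```text
clock: 11.45
tcp_pos: [0.5133, -0.217, 0.0231]
eef_rot: [0.733, 0.68, 0.0, 0.0]
force: [-0.3, 0.2, 0.0]
width: 1.005
grip_force: 0.0
```

Request:
{"api": "apply_moves", "payload": {
  "increments": "0 0 0 0 -1; 0 0 0 0 -1; 0 0 0 0 -1; 0 0 0 0 -1; 0 0 0 0 -1"
}}

```text
clock: 11.95
tcp_pos: [0.5134, -0.218, 0.0237]
eef_rot: [0.733, 0.68, 0.0, 0.001]
force: [-0.6, 0.8, 6.6]
width: 0.641
grip_force: 62.2
```

Request:
{"api": "apply_moves", "payload": {
  "increments": "0 0 -0.015 0 -1; 0 0 -0.03 0 -1; 0 0 -0.04 0 -1; 0 0 -0.03 0 -1; 0 0 0 0 -1"
}}

```text
clock: 12.45
tcp_pos: [0.5143, -0.2186, 0.1418]
eef_rot: [0.733, 0.68, 0.001, 0.004]
force: [0.2, 0.2, -1.5]
width: 0.641
grip_force: 64.5
```

```bash
python3 - <<'E'
from h import *
to(.4970,.2545,.138,-.067)
E
```

```text
tcp [ 0.5143 -0.2186  0.1418] heading -0.0759 shift [ 0.4705 -0.0531  0.0014] twist -0.0089
```

Request:
{"api": "apply_moves", "payload": {
  "increments": "0.0428 -0.0047 0 -0.009 -1; 0.0428 -0.0047 0 0 -1; 0.0428 -0.0047 0 0 -1; 0.0428 -0.0047 0 0 -1; 0.0428 -0.0047 0 0 -1"
}}

```text
clock: 12.95
tcp_pos: [0.5033, -0.0009, 0.1367]
eef_rot: [0.731, 0.683, -0.0, -0.001]
force: [0.4, 0.8, -2.1]
width: 0.639
grip_force: 64.4
```

Request:
{"api": "apply_moves", "payload": {
  "increments": "0.0428 -0.0047 0 0 -1; 0.0428 -0.0047 0 0 -1; 0.0428 -0.0047 0 0 -1; 0.0428 -0.0047 0 0 -1; 0.0428 -0.0047 0 0 -1"
}}

```text
clock: 13.45
tcp_pos: [0.4941, 0.2141, 0.1366]
eef_rot: [0.73, 0.683, -0.001, -0.0]
force: [0.4, -0.7, -2.0]
width: 0.642
grip_force: 64.4
```

Request:
{"api": "apply_moves", "payload": {
  "increments": "0.0428 -0.0047 0 0 -1; 0 0 0.03 0 -1; 0 0 0.03 0 -1; 0 0 0 0 -1; 0 0 0 0 -1"
}}

```text
clock: 13.95
tcp_pos: [0.4931, 0.2553, 0.0774]
eef_rot: [0.73, 0.683, -0.0, -0.0]
force: [0.6, -0.1, -2.0]
width: 0.642
grip_force: 64.2
```

```bash
python3 - <<'E'
from h import *
to(.4970,.2550,.0195,-.067)
E
```

```text
tcp [0.4931 0.2553 0.0774] heading -0.0672 shift [-0.      0.004   0.0579] twist -0.0002
```

Request:
{"api": "apply_moves", "payload": {
  "increments": "-0.0008 0.004 0.03 0 -1; 0 0 0.02 0 -1; 0 0 0.0075 0 -1; 0 0 0 0 -1; 0 0 0 0 -1"
}}

```text
clock: 14.45
tcp_pos: [0.4979, 0.2545, 0.0212]
eef_rot: [0.73, 0.683, 0.001, 0.001]
force: [0.2, -0.3, -1.7]
width: 0.64
grip_force: 64.4
```

Request:
{"api": "apply_moves", "payload": {
  "increments": "0 0 0 0 0.8; 0 0 0 0 0.9; 0 0 0 0 0.9; 0 0 0 0 0.9; 0 0 0 0 0.9"
}}

```text
clock: 14.95
tcp_pos: [0.4971, 0.2544, 0.0199]
eef_rot: [0.73, 0.683, 0.0, 0.0]
force: [0.6, -0.1, -0.3]
width: 0.948
grip_force: 0.0
```

Request:
{"api": "apply_moves", "payload": {
  "increments": "0 0 -0.02 0 0.9; 0 0 -0.04 0 0.9; 0 0 -0.04 0 0.9; 0 0 -0.02 0 0.9; 0 0 0 0 0.9"
}}

```text
clock: 15.45
tcp_pos: [0.4982, 0.2548, 0.1428]
eef_rot: [0.73, 0.683, 0.003, 0.001]
force: [-0.0, -0.0, -0.6]
width: 0.949
grip_force: 0.0
```

```bash
python3 - <<'E'
from h import *
wrist('w6')
to(.518,-.1605,.137,-.076)
E
```

```text
tcp [0.4974 0.2545 0.1407] heading -0.0669 shift [-0.4127  0.0483  0.0035] twist 0.0091
```

View pics/w6.png

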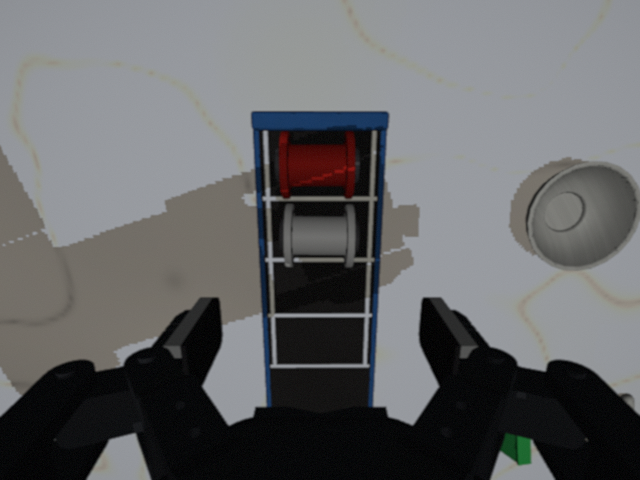

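Request:
{"api": "apply_moves", "payload": {
  "increments": "-0.0413 0.0049 0 0.009 1; -0.0413 0.0049 0 0 1; -0.0413 0.0049 0 0 1; -0.0413 0.0049 0 0 1; -0.0413 0.0049 0 0 1"
}}

```text
clock: 16.0
tcp_pos: [0.5053, 0.0452, 0.1383]
eef_rot: [0.733, 0.68, -0.001, -0.001]
force: [0.3, 0.2, -0.3]
width: 0.998
grip_force: 0.0
```

Request:
{"api": "apply_moves", "payload": {
  "increments": "-0.0413 0.0049 0 0 1; -0.0413 0.0049 0 0 1; -0.0413 0.0049 0 0 1; -0.0413 0.0049 0 0 1; -0.0413 0.0049 0 0 1"
}}

```text
clock: 16.5
tcp_pos: [0.5141, -0.1625, 0.1382]
eef_rot: [0.734, 0.68, -0.0, -0.001]
force: [0.5, -0.1, -0.0]
width: 0.999
grip_force: 0.0
```

Request:
{"api": "apply_moves", "payload": {
  "increments": "0 0 0.02 0 1; 0 0 0.02 0 1; 0 0 0 0 1; 0 0 0 0 1"
}}

```text
clock: 16.9
tcp_pos: [0.5147, -0.1608, 0.0992]
eef_rot: [0.733, 0.68, -0.0, -0.001]
force: [-0.8, 0.2, -0.3]
width: 1.001
grip_force: 0.0
```

```bash
python3 - <<'E'
from h import *
to(.519,-.1603,.022,-.076)
E
```

```text
tcp [ 0.5147 -0.1608  0.0992] heading -0.0758 shift [0.0008 0.0044 0.0772] twist 0.0002
```

Request:
{"api": "apply_moves", "payload": {
  "increments": "0.0008 0.0044 0.03 0 1; 0 0 0.03 0 1; 0 0 0.0168 0 1; 0 0 0 0 1; 0 0 0 0 1"
}}

```text
clock: 17.4
tcp_pos: [0.52, -0.1607, 0.024]
eef_rot: [0.733, 0.68, 0.0, 0.001]
force: [0.1, -0.8, 0.9]
width: 1.002
grip_force: 0.0
```

Request:
{"api": "apply_moves", "payload": {
  "increments": "0 0 0 0 -1; 0 0 0 0 -1; 0 0 0 0 -1; 0 0 0 0 -1; 0 0 0 0 -1"
}}

```text
clock: 17.9
tcp_pos: [0.5197, -0.1609, 0.0244]
eef_rot: [0.733, 0.68, 0.0, 0.001]
force: [-2.0, 0.4, 8.2]
width: 0.641
grip_force: 61.8
```

Request:
{"api": "apply_moves", "payload": {
  "increments": "0 0 -0.015 0 -1; 0 0 -0.03 0 -1; 0 0 -0.04 0 -1; 0 0 -0.03 0 -1; 0 0 0 0 -1"
}}

```text
clock: 18.4
tcp_pos: [0.521, -0.1614, 0.1425]
eef_rot: [0.733, 0.68, 0.001, 0.004]
force: [0.2, -0.0, -2.3]
width: 0.645
grip_force: 64.3
```

```bash
python3 - <<'E'
from h import *
to(.4936,.2046,.138,-.067)
E
```

```text
tcp [ 0.521  -0.1614  0.1425] heading -0.0759 shift [ 0.3629 -0.0551  0.0027] twist -0.0089
```

Request:
{"api": "apply_moves", "payload": {
  "increments": "0.0403 -0.0057 0 -0.009 -1; 0.0403 -0.0057 0 0 -1; 0.0403 -0.0057 0 0 -1; 0.0403 -0.0057 0 0 -1; 0.0403 -0.0057 0 0 -1"
}}

```text
clock: 18.9
tcp_pos: [0.504, 0.0439, 0.1374]
eef_rot: [0.73, 0.683, -0.0, -0.0]
force: [0.3, 0.6, -0.7]
width: 0.643
grip_force: 64.2
```

Request:
{"api": "apply_moves", "payload": {
  "increments": "0.0403 -0.0057 0 0 -1; 0.0403 -0.0057 0 0 -1; 0.0403 -0.0057 0 0 -1; 0.0403 -0.0057 0 0 -1; 0 0 0.02 0 -1"
}}

```text
clock: 19.4
tcp_pos: [0.4928, 0.2089, 0.119]
eef_rot: [0.729, 0.685, 0.002, 0.001]
force: [0.8, -0.8, -1.8]
width: 0.642
grip_force: 64.3
```

Request:
{"api": "apply_moves", "payload": {
  "increments": "0 0 0.03 0 -1; 0 0 0.01 0 -1; 0 0 0 0 -1; 0 0 0 0 -1"
}}

```text
clock: 19.8
tcp_pos: [0.4933, 0.2045, 0.0787]
eef_rot: [0.731, 0.683, 0.0, 0.0]
force: [-0.6, 0.4, -0.7]
width: 0.642
grip_force: 64.2
```

```bash
python3 - <<'E'
from h import *
to(.4936,.2043,.020,-.067)
E
```

```text
tcp [0.4933 0.2045 0.0787] heading -0.0675 shift [-0.0002  0.0002  0.0587] twist -0.0005
```

Request:
{"api": "apply_moves", "payload": {
  "increments": "0 0 0.03 0 -1; 0 0 0.02 0 -1; 0 0 0.009 0 -1; 0 0 0 0 -1; 0 0 0 0 -1"
}}

```text
clock: 20.3
tcp_pos: [0.4935, 0.2047, 0.0205]
eef_rot: [0.73, 0.683, 0.001, 0.001]
force: [-2.6, -1.7, 5.8]
width: 0.642
grip_force: 64.7
```

Request:
{"api": "apply_moves", "payload": {
  "increments": "0 0 0 0 0.8; 0 0 0 0 0.9; 0 0 0 0 0.9; 0 0 0 0 0.9; 0 0 0 0 0.9"
}}

```text
clock: 20.8
tcp_pos: [0.4929, 0.2047, 0.019]
eef_rot: [0.73, 0.683, 0.0, 0.0]
force: [0.0, -0.2, 0.0]
width: 0.953
grip_force: 0.0
```

Request:
{"api": "apply_moves", "payload": {
  "increments": "0 0 -0.02 0 0.9; 0 0 -0.04 0 0.9; 0 0 -0.04 0 0.9; 0 0 -0.02 0 0.9; 0 0 0 0 0.9"
}}

```text
clock: 21.3
tcp_pos: [0.494, 0.205, 0.1418]
eef_rot: [0.73, 0.683, 0.002, 0.002]
force: [-0.9, -0.4, -0.7]
width: 0.946
grip_force: 0.0
```

```bash
python3 - <<'E'
from h import *
to(.5215,-.1045,.138,-.076)
E
```

```text
tcp [0.494  0.205  0.1418] heading -0.0668 shift [-0.307   0.048   0.0037] twist 0.0092
```

Request:
{"api": "apply_moves", "payload": {
  "increments": "-0.0383 0.0065 0 0.009 1; -0.0383 0.0065 0 0 1; -0.0383 0.0065 0 0 1; -0.0383 0.0065 0 0 1; -0.0383 0.0065 0 0 1"
}}

```text
clock: 21.8
tcp_pos: [0.5105, 0.0099, 0.1378]
eef_rot: [0.733, 0.68, -0.001, -0.001]
force: [0.7, -0.3, -0.2]
width: 1.003
grip_force: 0.0
```

Request:
{"api": "apply_moves", "payload": {
  "increments": "-0.0383 0.0065 0 0 1; -0.0383 0.0065 0 0 1; -0.0383 0.0065 0 0 1; 0 0 0.02 0 1; 0 0 0.02 0 1"
}}

```text
clock: 22.3
tcp_pos: [0.5214, -0.1059, 0.0974]
eef_rot: [0.734, 0.679, -0.0, -0.0]
force: [0.7, 0.7, 0.3]
width: 0.999
grip_force: 0.0
```

Request:
{"api": "apply_moves", "payload": {
  "increments": "0 0 0 0 1; 0 0 0 0 1; 0 0 0 0 1"
}}

```text
clock: 22.6
tcp_pos: [0.5221, -0.1046, 0.0996]
eef_rot: [0.733, 0.68, 0.0, 0.0]
force: [-0.1, -0.5, 0.1]
width: 1.003
grip_force: 0.0
```

```bash
python3 - <<'E'
from h import *
to(.521,-.1045,.022,-.076);wrist('w7')
E
```

```text
tcp [ 0.5221 -0.1046  0.0996] heading -0.0756 shift [ 0.0001 -0.0012  0.0776] twist 0.0004
```

View pics/w7.png

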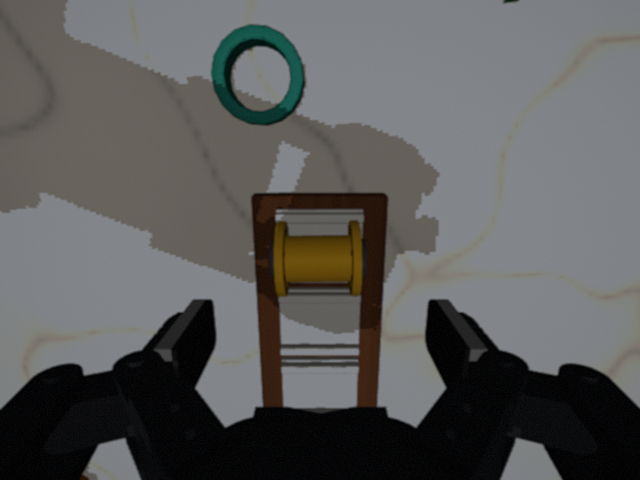

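```bash
python3 - <<'E'
from h import *
print(wpix('w7',[(319,259)],.039))
E
```

```text
[[ 0.52123912 -0.10609161  0.039     ]]
```

Request:
{"api": "apply_moves", "payload": {
  "increments": "-0.001 -0.001 0.03 0 1; 0 0 0.03 0 1; 0 0 0.0168 0 1; 0 0 0 0 1; 0 0 0 0 1"
}}

```text
clock: 23.15
tcp_pos: [0.5213, -0.1057, 0.0231]
eef_rot: [0.733, 0.68, 0.0, 0.001]
force: [0.0, -0.3, 0.7]
width: 0.999
grip_force: 0.0
```

Request:
{"api": "apply_moves", "payload": {
  "increments": "0 0 0 0 -1; 0 0 0 0 -1; 0 0 0 0 -1; 0 0 0 0 -1; 0 0 0 0 -1"
}}

```text
clock: 23.65
tcp_pos: [0.5216, -0.1061, 0.0236]
eef_rot: [0.733, 0.68, 0.001, 0.002]
force: [-0.3, -0.1, 5.5]
width: 0.646
grip_force: 62.4
```

Request:
{"api": "apply_moves", "payload": {
  "increments": "0 0 -0.015 0 -1; 0 0 -0.03 0 -1; 0 0 -0.04 0 -1; 0 0 -0.03 0 -1; 0 0 0 0 -1"
}}

```text
clock: 24.15
tcp_pos: [0.5224, -0.1062, 0.1416]
eef_rot: [0.733, 0.68, 0.002, 0.004]
force: [0.5, -0.8, -1.3]
width: 0.643
grip_force: 64.1
```

```bash
python3 - <<'E'
from h import *
to(.4903,.1548,.138,-.067)
E
```

```text
tcp [ 0.5224 -0.1062  0.1416] heading -0.0758 shift [ 0.2579 -0.0518  0.0025] twist -0.0088
```

Request:
{"api": "apply_moves", "payload": {
  "increments": "0.043 -0.008 0 -0.009 -1; 0.043 -0.008 0 0 -1; 0.043 -0.008 0 0 -1; 0.043 -0.008 0 0 -1; 0.043 -0.008 0 0 -1"
}}

```text
clock: 24.65
tcp_pos: [0.4947, 0.1133, 0.1367]
eef_rot: [0.73, 0.683, -0.0, -0.0]
force: [0.7, -0.0, -1.4]
width: 0.641
grip_force: 64.1
```

Request:
{"api": "apply_moves", "payload": {
  "increments": "0.043 -0.008 0.01 0 -1; 0 0 0.03 0 -1; 0 0 0.02 0 -1; 0 0 0 0 -1; 0 0 0 0 -1"
}}

```text
clock: 25.15
tcp_pos: [0.4905, 0.1549, 0.0773]
eef_rot: [0.73, 0.683, -0.0, -0.0]
force: [0.5, 0.3, -0.1]
width: 0.644
grip_force: 64.0
```

```bash
python3 - <<'E'
from h import *
to(.4903,.1546,.020,-.067)
E
```

```text
tcp [0.4905 0.1549 0.0773] heading -0.0672 shift [-0.0003 -0.0001  0.0573] twist -0.0002
```

Request:
{"api": "apply_moves", "payload": {
  "increments": "0 0 0.03 0 -1; 0 0 0.02 0 -1; 0 0 0.0073 0 -1; 0 0 0 0 -1; 0 0 0 0 -1"
}}

```text
clock: 25.65
tcp_pos: [0.4913, 0.1549, 0.021]
eef_rot: [0.73, 0.683, 0.001, 0.001]
force: [-0.6, 0.1, -0.5]
width: 0.64
grip_force: 64.0
```

Request:
{"api": "apply_moves", "payload": {
  "increments": "0 0 0 0 0.8; 0 0 0 0 0.9; 0 0 0 0 0.9; 0 0 0 0 0.9; 0 0 0 0 0.9"
}}

```text
clock: 26.15
tcp_pos: [0.4905, 0.1551, 0.02]
eef_rot: [0.73, 0.683, 0.0, 0.0]
force: [0.5, 0.8, -0.4]
width: 0.949
grip_force: 0.0
```

Request:
{"api": "apply_moves", "payload": {
  "increments": "0 0 -0.02 0 0.9; 0 0 -0.04 0 0.9; 0 0 -0.04 0 0.9; 0 0 -0.02 0 0.9; 0 0 0 0 0.9"
}}

```text
clock: 26.65
tcp_pos: [0.4917, 0.1552, 0.1427]
eef_rot: [0.73, 0.683, 0.002, 0.002]
force: [-0.0, 0.2, -0.4]
width: 0.953
grip_force: 0.0
```

```bash
python3 - <<'E'
from h import *
wrist('w8')
to(.660,.0642,.138,-1.462)
E
```

```text
tcp [0.4908 0.1551 0.1407] heading -0.067 shift [-0.0794  0.1749  0.0031] twist 1.395
```

View pics/w8.png

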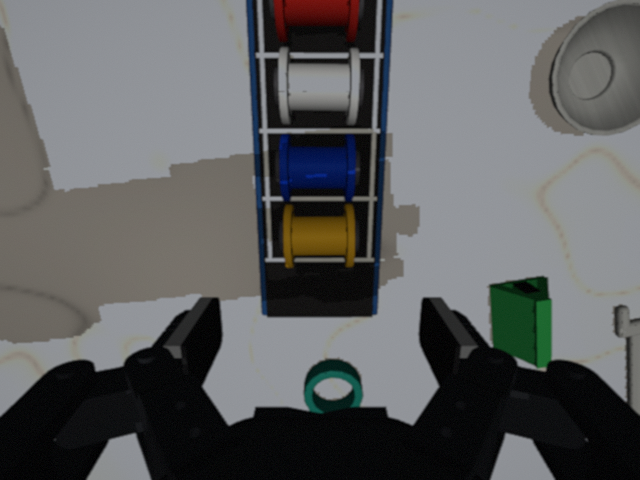

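Request:
{"api": "apply_moves", "payload": {
  "increments": "-0.0159 0.035 0 0 1; -0.0159 0.035 0 0 1; -0.0159 0.035 0 0 1; -0.0159 0.035 0 0 1; -0.0159 0.035 0 0 1"
}}

```text
clock: 27.2
tcp_pos: [0.6604, 0.0632, 0.1377]
eef_rot: [0.73, 0.683, -0.001, -0.001]
force: [-0.3, 0.9, 0.1]
width: 1.001
grip_force: 0.0
```

Request:
{"api": "apply_moves", "payload": {
  "increments": "0 0 0 0.1395 1; 0 0 0 0.1395 1; 0 0 0 0.1395 1; 0 0 0 0.1395 1; 0 0 0 0.1395 1"
}}

```text
clock: 27.7
tcp_pos: [0.6592, 0.064, 0.1377]
eef_rot: [0.921, 0.39, -0.002, -0.001]
force: [0.4, -0.6, -0.5]
width: 1.002
grip_force: 0.0
```

Request:
{"api": "apply_moves", "payload": {
  "increments": "0 0 0 0.1395 1; 0 0 0 0.1395 1; 0 0 0 0.1395 1; 0 0 0 0.1395 1; 0 0 0 0.1395 1"
}}

```text
clock: 28.2
tcp_pos: [0.6592, 0.064, 0.1377]
eef_rot: [0.999, 0.051, -0.002, -0.0]
force: [0.1, -0.4, -0.1]
width: 0.994
grip_force: 0.0
```

Request:
{"api": "apply_moves", "payload": {
  "increments": "0 0 0.03 0 1; 0 0 0 0 1; 0 0 0 0 1"
}}

```text
clock: 28.5
tcp_pos: [0.6593, 0.064, 0.1087]
eef_rot: [0.999, 0.055, -0.002, -0.0]
force: [-0.4, -0.8, 0.4]
width: 0.999
grip_force: 0.0
```

```bash
python3 - <<'E'
from h import *
print(wpix('w8',[(319,236)],.035),wpix('w8',[(319,198),(319,260)],.012))
to(.660,.0642,.004,-1.462);wrist('w9')
E
```

```text
[[0.49128297 0.15492473 0.035     ]] [[0.49296482 0.17887141 0.012     ]
 [0.48953777 0.12822493 0.012     ]]
tcp [0.6593 0.064  0.1087] heading -1.4616 shift [ 0.0011 -0.      0.1047] twist 0.0004
```

View pics/w9.png

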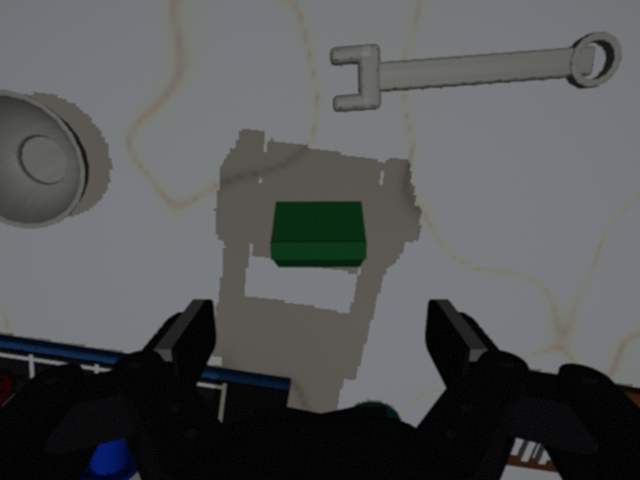

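```bash
python3 - <<'E'
from h import *
a=wpix('w9',[(271,241),(366,241),(271,260),(366,260)],.04);print(a,a.mean(0));print(wpix('w9',[(277,202),(362,202)],0))
E
```

```text
[[0.66398309 0.09410841 0.04      ]
 [0.67042266 0.03569727 0.04      ]
 [0.65152661 0.09323284 0.04      ]
 [0.65807373 0.03388089 0.04      ]] [0.66100152 0.06422985 0.04      ]
[[0.68078391 0.09634672 0.        ]
 [0.68741292 0.03614827 0.        ]]
```

Request:
{"api": "apply_moves", "payload": {
  "increments": "0.001 0 0.03 0 1; 0 0 0.03 0 1; 0 0 0.03 0 1; 0 0 0.0092 0 1; 0 0 0 0 1"
}}

```text
clock: 29.05
tcp_pos: [0.6607, 0.0641, 0.0105]
eef_rot: [0.999, 0.054, -0.001, -0.0]
force: [0.5, 0.1, -0.3]
width: 0.997
grip_force: 0.0
```

Request:
{"api": "apply_moves", "payload": {
  "increments": "0 0 0 0 1; 0 0 0 0 -1; 0 0 0 0 -1; 0 0 0 0 -1; 0 0 0 0 -1"
}}

```text
clock: 29.55
tcp_pos: [0.6616, 0.0641, 0.0125]
eef_rot: [0.999, 0.054, 0.001, 0.0]
force: [-0.8, 0.8, 6.4]
width: 0.682
grip_force: 66.5
```

Request:
{"api": "apply_moves", "payload": {
  "increments": "0 0 0 0 -1; 0 0 -0.02 0 -1; 0 0 -0.04 0 -1; 0 0 -0.04 0 -1; 0 0 0 0 -1"
}}

```text
clock: 30.05
tcp_pos: [0.6633, 0.0641, 0.1174]
eef_rot: [0.998, 0.054, 0.006, 0.001]
force: [0.5, -0.4, 0.0]
width: 0.693
grip_force: 65.6
```

```bash
python3 - <<'E'
from h import *
to(.487,.105,.11,-.067)
E
```

```text
tcp [0.6633 0.0641 0.1174] heading -1.4618 shift [-0.1708 -0.0599  0.0054] twist -1.3948
```

Request:
{"api": "apply_moves", "payload": {
  "increments": "0 0 0 -0.1395 -1; 0 0 0 -0.1395 -1; 0 0 0 -0.1395 -1; 0 0 0 -0.1395 -1; 0 0 0 -0.1395 -1"
}}

```text
clock: 30.55
tcp_pos: [0.6605, 0.0641, 0.1102]
eef_rot: [0.919, 0.395, -0.0, -0.0]
force: [0.3, -0.3, -0.8]
width: 0.692
grip_force: 65.5
```

Request:
{"api": "apply_moves", "payload": {
  "increments": "0 0 0 -0.1395 -1; 0 0 0 -0.1395 -1; 0 0 0 -0.1395 -1; 0 0 0 -0.1395 -1; 0 0 0 -0.1395 -1"
}}

```text
clock: 31.05
tcp_pos: [0.6604, 0.0642, 0.1102]
eef_rot: [0.728, 0.685, -0.0, -0.0]
force: [0.5, -0.7, -2.5]
width: 0.686
grip_force: 65.5
```

Request:
{"api": "apply_moves", "payload": {
  "increments": "0 0 0 0 -1; 0 0 0 0 -1; 0 0 0 0 -1"
}}

```text
clock: 31.35
tcp_pos: [0.6607, 0.0641, 0.1106]
eef_rot: [0.731, 0.682, -0.0, -0.0]
force: [0.1, 0.8, -1.5]
width: 0.688
grip_force: 65.5
```

```bash
python3 - <<'E'
from h import *
to(.487,.105,.07,-.067)
E
```

```text
tcp [0.6607 0.0641 0.1106] heading -0.0698 shift [ 0.0287 -0.1761  0.0406] twist -0.0028
```

Request:
{"api": "apply_moves", "payload": {
  "increments": "0.0057 -0.0352 0 -0.003 -1; 0.0057 -0.0352 0 0 -1; 0.0057 -0.0352 0 0 -1; 0.0057 -0.0352 0 0 -1; 0.0057 -0.0352 0 0 -1"
}}

```text
clock: 31.85
tcp_pos: [0.4855, 0.1042, 0.1108]
eef_rot: [0.73, 0.683, 0.0, 0.0]
force: [1.0, -0.1, -1.0]
width: 0.691
grip_force: 65.5
```

Request:
{"api": "apply_moves", "payload": {
  "increments": "0 0 0.03 0 -1; 0 0 0.03 0 -1; 0 0 0 0 -1; 0 0 0 0 -1; 0 0 0 0 -1"
}}

```text
clock: 32.35
tcp_pos: [0.4879, 0.1039, 0.052]
eef_rot: [0.73, 0.684, 0.001, 0.001]
force: [0.1, 0.4, -1.4]
width: 0.687
grip_force: 65.5
```

```bash
python3 - <<'E'
from h import *
to(.4872,.1069,.0245,-.067);wrist('w10')
E
```

```text
tcp [0.4879 0.1039 0.052 ] heading -0.0647 shift [ 0.003  -0.001   0.0275] twist 0.0023
```

View pics/w10.png

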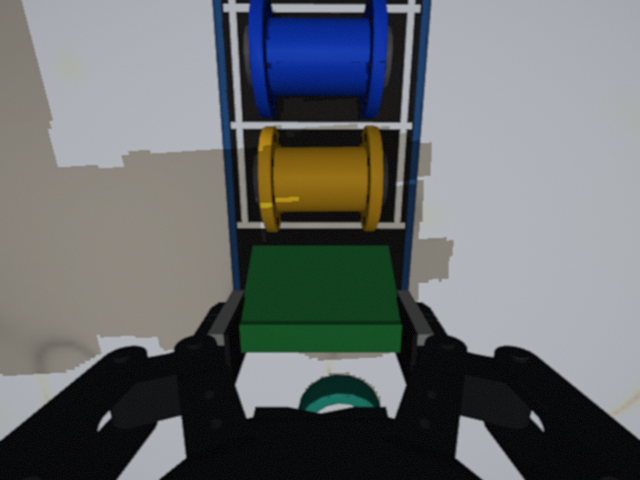

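Request:
{"api": "apply_moves", "payload": {
  "increments": "0.0025 0 0.015 0.002 -1; 0 0 0.01 0 -1; 0 0 0.002 0 -1; 0 0 0 0 -1; 0 0 0 0 -1"
}}

```text
clock: 32.9
tcp_pos: [0.4872, 0.1064, 0.0245]
eef_rot: [0.73, 0.683, 0.0, 0.0]
force: [-1.7, -0.8, 6.5]
width: 0.688
grip_force: 66.3
```

Request:
{"api": "apply_moves", "payload": {
  "increments": "0.002 0 0 0 -1; 0.002 0 0 0 -1; 0.001 0 0 0 -1; 0 0 0 0 -1; 0 0 0 0 -1"
}}

```text
clock: 33.4
tcp_pos: [0.4883, 0.1111, 0.0245]
eef_rot: [0.73, 0.683, 0.001, 0.001]
force: [0.4, -2.5, 5.7]
width: 0.688
grip_force: 66.4
```

Request:
{"api": "apply_moves", "payload": {
  "increments": "0.001 0 0 0 -1; 0 0 0 0 -1; 0 0 0 0 -1"
}}

```text
clock: 33.7
tcp_pos: [0.4884, 0.112, 0.0246]
eef_rot: [0.73, 0.683, 0.001, 0.001]
force: [0.5, -3.0, 5.2]
width: 0.692
grip_force: 66.5
```

```bash
python3 - <<'E'
from h import *
wrist('w11');c=robot.read_camera('top')['image'][:,:,::-1]
cv2.imwrite('pics/top1.png',cv2.resize(c[238:320,105:295],None,fx=4,fy=4,interpolation=cv2.INTER_CUBIC))
E
```

```text
(no output)
```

View pics/w11.png

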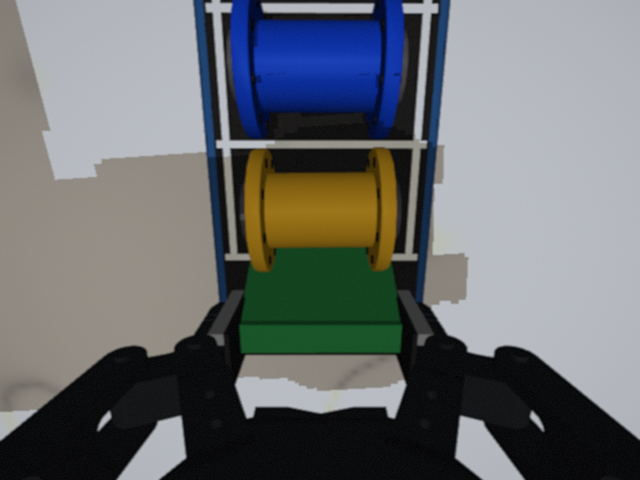

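```bash
cat > g.py <<'E'
from h import *
n=__import__('sys').argv[1];wrist(n);i=cv2.cvtColor(cv2.imread(f'pics/{n}.png'),cv2.COLOR_BGR2HSV)
m=cv2.inRange(i,(12,120,60),(35,255,255));m[:,:200]=0;m[:,440:]=0;y,x=np.nonzero(m);print(pose()[0].round(4),len(y),y.mean(),x.mean(),np.percentile(y,[1,99]))
E
python3 g.py g0
```

```text
[0.4884 0.112  0.0245] 13217 209.37239918287054 320.13066505258377 [152. 267.]
```

Request:
{"api": "apply_moves", "payload": {
  "increments": "0.001 0 0 0 -1; 0 0 0 0 -1; 0 0 0 0 -1"
}}

```text
clock: 34.15
tcp_pos: [0.4885, 0.113, 0.0246]
eef_rot: [0.73, 0.683, 0.001, 0.001]
force: [0.4, -3.2, 5.0]
width: 0.69
grip_force: 66.5
```

```bash
python3 g.py g1
```

```text
[0.4885 0.113  0.0246] 13144 211.9113664029215 320.1240109555691 [155. 269.]
```

Request:
{"api": "apply_moves", "payload": {
  "increments": "0.001 0 0 0 -1; 0 0 0 0 -1; 0 0 0 0 -1"
}}

```text
clock: 34.5
tcp_pos: [0.4886, 0.114, 0.0246]
eef_rot: [0.73, 0.683, 0.001, 0.001]
force: [0.6, -3.3, 5.7]
width: 0.691
grip_force: 66.5
```

```bash
python3 g.py g2
```

```text
[0.4886 0.114  0.0245] 13139 214.57051525991324 319.9391125656443 [158. 272.]
```

Not yet in contact (hub still moves 2.6 px per mm in the image); continue.

Request:
{"api": "apply_moves", "payload": {
  "increments": "0.001 0 0 0 -1; 0 0 0 0 -1; 0 0 0 0 -1"
}}

```text
clock: 34.85
tcp_pos: [0.4887, 0.115, 0.0245]
eef_rot: [0.73, 0.683, 0.001, 0.001]
force: [0.4, -2.9, 5.4]
width: 0.686
grip_force: 66.5
```

```bash
python3 g.py g3
```

```text
[0.4887 0.115  0.0245] 13035 217.17268891446108 319.9466052934407 [160. 274.]
```

Request:
{"api": "apply_moves", "payload": {
  "increments": "0.001 0 0 0 -1; 0 0 0 0 -1; 0 0 0 0 -1"
}}

```text
clock: 35.2
tcp_pos: [0.4888, 0.116, 0.0246]
eef_rot: [0.73, 0.683, 0.001, 0.001]
force: [0.3, -4.0, 5.8]
width: 0.688
grip_force: 66.5
```

```bash
python3 g.py g4
```

```text
[0.4887 0.116  0.0246] 12997 219.89836116026774 319.9625298145726 [163. 277.]
```

Request:
{"api": "apply_moves", "payload": {
  "increments": "0.001 0 0 0 -1; 0 0 0 0 -1; 0 0 0 0 -1"
}}

```text
clock: 35.55
tcp_pos: [0.4888, 0.117, 0.0246]
eef_rot: [0.73, 0.683, 0.001, 0.001]
force: [1.3, -2.9, 4.5]
width: 0.687
grip_force: 66.5
```

```bash
python3 g.py g5
```

```text
[0.4888 0.117  0.0246] 13021 218.97158436372015 319.8377236771369 [162. 276.]
```

Request:
{"api": "apply_moves", "payload": {
  "increments": "0.001 0 0 0 -1; 0 0 0 0 -1; 0 0 0 0 -1"
}}

```text
clock: 35.9
tcp_pos: [0.4889, 0.118, 0.0245]
eef_rot: [0.73, 0.683, 0.001, 0.001]
force: [0.1, -2.6, 5.0]
width: 0.693
grip_force: 66.5
```

```bash
python3 g.py g6
```

```text
[0.4889 0.118  0.0245] 13032 219.10527931246162 319.8143032535298 [163. 276.]
```

Request:
{"api": "apply_moves", "payload": {
  "increments": "0 0 0 0 0.5; 0 0 0 0 0.9; 0 0 0 0 0.9; 0 0 0 0 0.9; 0 0 0 0 0.9"
}}

```text
clock: 36.45
tcp_pos: [0.4879, 0.1184, 0.0237]
eef_rot: [0.73, 0.683, -0.0, -0.0]
force: [-0.6, -0.0, 0.5]
width: 0.946
grip_force: 0.0
```

```bash
python3 g.py g7
```

```text
[0.4879 0.1184 0.0237] 13141 220.58229967277984 322.94673160337874 [164. 278.]
```

Request:
{"api": "apply_moves", "payload": {
  "increments": "0 0 -0.01 0 0.9; 0 0 -0.03 0 0.9; 0 0 -0.04 0 0.9; 0 0 -0.04 0 0.9; 0 0 0 0 0.9"
}}

```text
clock: 37.0
tcp_pos: [0.4901, 0.1185, 0.1491]
eef_rot: [0.73, 0.683, 0.004, 0.003]
force: [0.6, -0.5, 0.2]
width: 0.945
grip_force: 0.0
```

Request:
{"api": "apply_moves", "payload": {
  "increments": "-0.04 0 -0.03 0 0.9; -0.04 0 -0.03 0 0.9; -0.04 0 0 0 0.9; -0.04 0 0 0 0.9; -0.04 0 0 0 0.9"
}}

```text
clock: 37.5
tcp_pos: [0.4741, -0.0826, 0.2039]
eef_rot: [0.73, 0.683, 0.0, 0.0]
force: [0.8, 0.8, 0.3]
width: 0.951
grip_force: 0.0
```

```bash
python3 - <<'E'
from h import *
a=robot.read_camera('top')['image'][238:320,105:295,::-1];b=robot.read_camera('scene')['image'][200:350,370:600,::-1]
r=lambda i,k:cv2.resize(i,None,fx=k,fy=k,interpolation=cv2.INTER_CUBIC)
z=np.zeros((600,760,3),np.uint8);z[:246,:570]=r(a,3);z[250:595,:529]=r(b,2.3);cv2.imwrite('pics/end.png',z)
E
```

```text
(no output)
```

View pics/end.png

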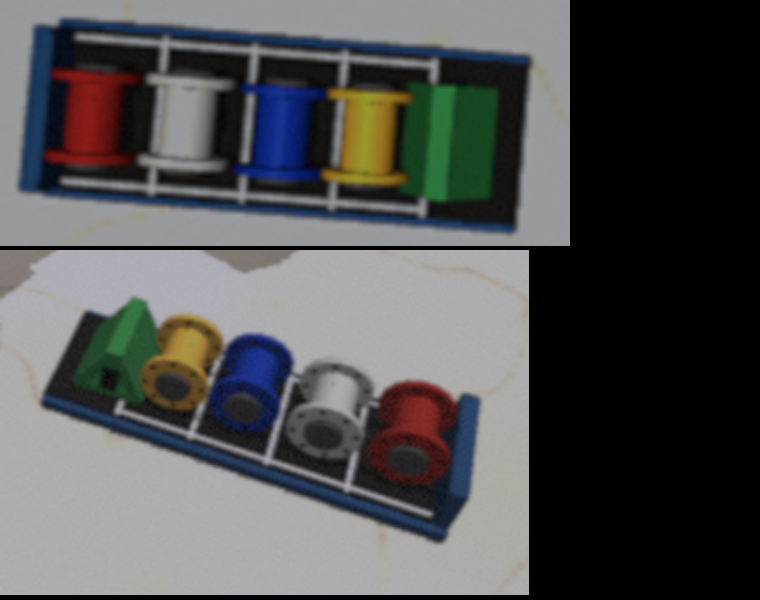

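```bash
python3 - <<'E'
from h import *
c=robot.read_camera('top');a=(c['K'],c['R'],c['t'])
A=lambda l:np.array(l)/3+[105,238]-.33
O=np.array([.49396,.20863]);th=-.0673;M=np.array([[np.cos(th),-np.sin(th)],[np.sin(th),np.cos(th)]])
f=lambda l,z:print(((unproj(*a,A(l),z)[:,:2]-O)@M*1e3).round(1))
f([(96,117),(188,122),(283,132),(370,137)],.035)
f([(442,143)],.052);f([(430,86),(427,198),(454,87),(450,200)],.052);f([(498,88),(492,202)],.012)
i=c['image'][238:320,105:295,::-1];cv2.imwrite('pics/e2.png',cv2.resize(i[:,100:180],None,fx=7,fy=7,interpolation=cv2.INTER_CUBIC))
E
```

```text
[[ -1.9  95.7]
 [ -0.7  46.1]
 [ -2.1  -5.3]
 [ -1.1 -52.1]]
[[ -0.3 -93.3]]
[[  29.   -84.5]
 [ -29.6  -87.9]
 [  29.5  -97.2]
 [ -29.7 -100. ]]
[[  30.1 -116.2]
 [ -32.8 -118. ]]
```

View pics/e2.png

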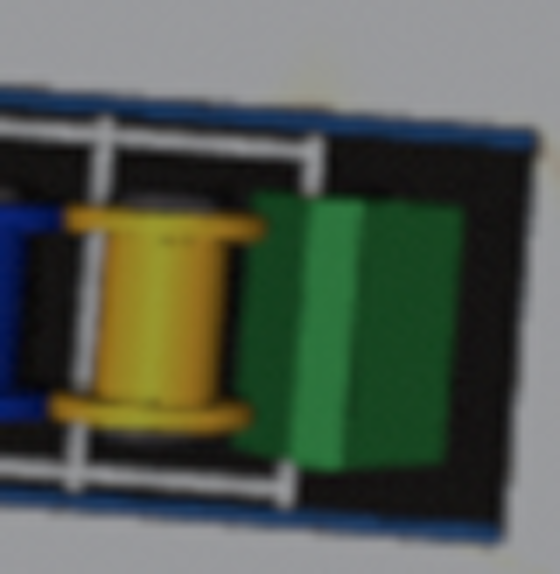

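```bash
python3 -c "
from rig import robot
print(robot.get_state()['clock'],robot.hand_in())"
```

```text
the job is handed in; nothing more can be done
37.65 None
```

I handed the job in at 37.7 s: red, silver, blue and gold lie in the tray bays from the end stop to the open end. The green chock stands against gold to within a few tenths of a millimetre, and pushing it in moved gold about 3 mm off its bay centre, close to blue; the judge's result was not shown.

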